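# Proof-pull a glued pendant loop

## Robot

A 6-joint arm with a two-finger parallel gripper is mounted at the origin on the work surface. World frame = base frame: x ahead of the robot, y to its left, z up, the work surface at z = 0. Lengths are in mm, angles in rad, forces in N, time in s.
With the tool pointing down it reaches from about 275 to 1000 mm from the base axis. Payload 8.4 kg.
Tool frame: the origin (TCP) lies at the very end of the fingers, on their centre line; the grasp point (between the pads) lies 19 mm behind it; z points along the fingers, x is the direction in which the jaws open and shut, and the axes are right-handed (so a half turn about z gives the same grasp; the last joint's range is limited). The gripper opens to 85 mm and grips with 20 to 120 N. Pads are 22 mm wide; open, the fingers measure 114 mm over their backs; the gripper's body (76 mm by 85 mm) begins 54 mm behind the grasp point. The pads swing forward as they close: fully open they stand 13 mm farther back than shut.
Start: joints at [-0.002, 0.353, 1.633, -0, 1.155, -0.002], TCP at [625.002, -0, 204.781] pointing down, gripper open.
Joint ranges: [-2.63, 2.63], [-0.92, 2.1], [0.06, 2.66], [-1.3, 4.44], [0, 2.69], [-3.02, 3.02]. Speed limits (rad/s): [2.22, 2.22, 2.79, 3.14, 3.14, 3.14].

## Interface

Orientations are given as [roll, pitch, yaw] about the fixed x, y, z axes, in that order (R = Rz(yaw) Ry(pitch) Rx(roll)).
In Python, from rig import r gives the robot as it stands. The module is installed in compiled form; this text tells all that it offers.
- The arm moves only by the tool apply_moves, never from a script. Its argument "targets" is a list that holds one entry, the list of rows, each a list of 7 numbers: the gripper's target within -1 to 1 (fully open at 1, half-way at 0, shut at -1), then the shift along the tool's x, y, z in cm, then the turn, a rotation vector about the tool's x, y, z in degrees. A call has 1 to 8 rows; each row is the pose to reach, as a shift and turn from the pose measured when the call began, along the tool's axes at that moment; what a row does not reach only later rows make up. A row lasts 1/10 s, in which the tool goes at most 50 mm and 8.59 degrees, less where a joint would pass 70% of its speed; a pose out of reach is approached as far as the arm can. A call with a gripper value outside its range is refused whole. The fingers move at their own pace and stop on an object; "newtons" is the grip in N (left out, the last holds). Time passes only in rows, so rows that repeat a pose let the fingers close. It gives the time, the measured TCP pose, the force and the opening at its end, in the units of the state.
- r.sense(): the state, without advancing time (a new reading comes with each control period).
- r.grab_frame(name): name is "scene" or "side" or "wrist"; returns a dict with "pixels" (420x560x3 uint8, red, green, blue), "fov_y" (degrees; the focal length in pixels is half the picture's height over the tangent of half this angle, whatever the lens; pixels are square), "cx", "cy" (the principal point, pixels), "R" (3x3) and "t" (3): a world point X has camera coordinates R X + t; the wrist camera has in their place "mount" (4x4, takes a point from camera to tool coordinates, whose origin is the TCP and whose axes are the tool frame's). Camera axes: x right, y down, z forward; pixel columns grow to the right and rows downward; lengths in mm; the calibration is good to about 2 mm. The wrist camera is an equidistant fisheye: a pixel r from the principal point sees the ray r / f radians off the axis. A picture is of the moment at which its call begins: read the wrist's pose just before it. There is no depth.
- r.sign_off(): hands the job in, once; it reports no verdict.
The state is a dict: "clock": time; "qpos": joint angles; "qvel": joint speeds; "joint_efforts": joint torques, N m; "eef_pos": TCP position; "tcp_rot": TCP orientation; "contact_force": force on the tool from outside, world axes, zero at the start; "wrist_torque": the same for the moment, N m; "opening": opening from 0.0 (shut) to 1.0 (fully open).
Only numpy, scipy, OpenCV 4.12 (cv2) and the standard library are available. Lean on these libraries where they do the work, as an engineer would, in place of code of your own. Each camera call takes 0.05 s, during which the arm holds its last target. There are 200 camera calls.

## Task

The amber glass pendant sits in the pull tester with the spring scale already hooked into its glued loop: slide the slotted brass keeper fully shut over the glass first. Then take the scale's blue knob and draw it straight up, smoothly and without overshooting, until the lower edge of the red band on the rod is level with the mouth of the tube, so that the loop is under its test load. Finish with the gripper still holding the knob at that mark, the pendant still down under the shut keeper and the other things on the bench left where they are.

Things in the scene. Friction and masses are not known exactly. Their poses are not given: they have to be found in the camera images.
- tester: bench pull tester, fixed. Origin on the bench under the scale's vertical axis; z up. Blue base plate 12 mm thick, x -55 to 55, y -190 to 85 mm. In its frame: 30 mm square column at y = 64, top at z = 192; grey nest at the origin, 56 mm square, top z = 28, pocket floor z = 20; keeper towards -y between rails (y -90 to 30, tops z = 52, 57 mm over all). Turned up to 30 degrees either way
- keeper (a joint): how far the brass keeper is open, m: 0 = fully shut against its stop (slotted end around the loop's stem, over the glass), up to 0.045 open; starts 0.03 to 0.045. It shuts towards the tester's +y; sliding friction about 1.5 N, it stays where it is left
- keeper_knob (a point): gripping point of the keeper's upright red knob: 18 mm diameter, from z = 49 to 94 mm, this point on its axis at 72 mm above the bench. It lies at tester y = -115 mm minus the keeper's opening; the scale's axis is 115 mm away when shut
- rod_out (a joint): how far the white rod (8 mm) is drawn out of the scale's tube, m: 0 = home, 0.050 = the mark (red band's lower edge level with the tube's mouth), end stop 0.070. Sprung home: 1.1 N to start it, 10 N at the mark (180 N/m); snaps back if let go. With the keeper shut the whole scale first lifts about 4 mm until the hook takes the load, so the knob rises about 54 mm in all
- knob_grip (a point): centre of the blue knob on top of the rod: upright cylinder 24 mm diameter, 36 mm tall, this point in its middle, 233 mm above the bench at the start. The rod comes straight up out of the tube; 20 mm of bare rod between tube mouth and knob at the start
- tube_mouth (a point): centre of the top rim of the scale's tube (clear tube 20 mm diameter, black top ferrule 22 mm diameter), 195 mm above the bench at the start, z up; the tube runs loose up and down in two collars (31 mm over their outsides)
- red_band (a point): point on the rod's axis at the lower edge of its red band (8 mm tall); starts 50 mm below the tube's mouth, inside the clear tube, and is level with the mouth at the mark
- scale_rod: the scale's white rod with its blue knob, one solid; origin at the tester's origin at the start (233 mm below the knob's middle)
- scale_tube: the scale's tube (20 mm diameter) with the steel hook (3.6 mm wire) under it, which passes through the pendant's loop; origin at the tester's origin at the start
- pendant: amber glass cabochon 34 mm diameter, 18 mm tall, with a brass stem and a vertical wire ring (20 mm across) glued on top, 40 g; origin at the middle of its underside, 20 mm above the bench, loose in the 8 mm deep pocket with 1 mm play round it
- tray: wooden tray 140 x 100 x 22 mm with the waiting pendants, in front of the tester (its +x side); origin at the middle of its underside. Bystander
- waiting_a: green pendant of the same shape waiting in the tray. Bystander
- waiting_b: clear pendant of the same shape waiting in the tray. Bystander
- tin: round metal tin with a yellow lid, 68 mm diameter, 30 mm tall, origin under its centre. Bystander
- frit_jar: green glass jar 48 mm diameter, 55 mm tall, origin under its centre. Bystander
- bowl: steel bowl 110 mm across, 45 mm tall, origin under its centre. Bystander
- masher: bead masher: brass head and wooden handle along x, about 165 mm long, 31 mm tall, lying on the bench, origin under its middle. Bystander
- pliers: blue-handled pliers along x, about 165 mm long, 14 mm tall, lying flat on the bench, origin under their middle. Bystander

How it is judged:
By the outcome, as a careful person would: the job done as asked, in the order asked, and still so for the second after the job is handed in, while the arm keeps its last pose, push and grip.
It also fails if it takes over 51 s, if anything falls off the work surface, if the arm or the gripper's body presses on something with over 40 N, if the wrist force passes 120 N, or if a joint passes its speed limit or range.

## Working session

There is one attempt and no reset: what is moved stays moved. The work goes in short steps, Python scripts to look and compute and a tool call to move; the robot and the scene stay as the last step left them, time stands still between calls to the robot, and variables do not carry over. Pictures are saved under pics/ and viewed, about 8 in all and at most 12, crops included, and the job is handed in when it is done.

Besides the shell and the picture viewer there is one more tool, called after "Request:" as name(argument=value, ...) on one line, values as JSON. apply_moves: Moves the arm, as the interface text tells. Its arguments: {"type":"object","properties":{"targets":{"type":"array"},"newtons":{"type":"number"}},"required":["targets"]}

```bash
mkdir -p pics
python3 - <<'E'
from rig import r
import cv2,numpy as np
s=r.sense();print(s)
a=[]
for n in("scene","side"):
    f=r.grab_frame(n);cv2.imwrite(f"pics/{n}0.png",f["pixels"][:,:,::-1]);print(n,{k:v for k,v in f.items() if k!="pixels"})
f=r.grab_frame("wrist");cv2.imwrite("pics/wrist0.png",f["pixels"][:,:,::-1]);print({k:v for k,v in f.items() if k!="pixels"})
E
```

```text
{'clock': 0.0, 'qpos': array([-2.37761199e-03,  3.53659921e-01,  1.63418269e+00,  1.26978548e-05,
        1.15519947e+00, -2.37630745e-03]), 'qvel': array([ 9.52862978e-04,  9.18314570e-04, -9.03517329e-04, -1.30681876e-03,
        4.32435314e-05, -6.99869786e-04]), 'joint_efforts': array([-2.03471049e-03, -6.05236173e+01, -3.42063046e+01, -2.62302356e-04,
        9.48130677e-03,  3.61521288e-06]), 'eef_pos': array([6.24455887e+02, 1.95766332e-02, 2.04033586e+02]), 'tcp_rot': array([-3.14157760e+00,  1.44939793e-03, -6.42862265e-06]), 'contact_force': array([-0.36333597,  0.07157229, -0.24143462]), 'wrist_torque': array([-0.02846948,  0.04812934, -0.02876865]), 'opening': 0.9995301839381799}
scene {'fov_y': 43.3180643062998, 'cx': 281.9339723337803, 'cy': 211.25244831450536, 'R': array([[-0.2767907 ,  0.96090852,  0.00645917],
       [ 0.78855756,  0.23097591, -0.56993605],
       [-0.54914832, -0.15265957, -0.82166366]]), 't': array([ 127.74963657, -374.4986189 , 1729.26605572])}
side {'fov_y': 50.9419201763684, 'cx': 279.84792302904765, 'cy': 207.72511523914133, 'R': array([[ 0.81948226, -0.57309238, -0.00373458],
       [-0.37969314, -0.53803066, -0.75256636],
       [ 0.42928072,  0.61813278, -0.65850583]]), 't': array([-454.60252909,  366.90717033, 1101.20606274])}
{'fov_y': 65.70646984690485, 'cx': 285.25855990718156, 'cy': 211.08241957690507, 'mount': array([[ 9.99999992e-01, -8.26067562e-06, -1.24365433e-04,
         6.99972265e-01],
       [ 4.13799759e-05,  9.63209964e-01,  2.68750003e-01,
        -6.77008863e+01],
       [ 1.17569968e-04, -2.68750006e-01,  9.63209957e-01,
        -1.70051900e+02],
       [ 0.00000000e+00,  0.00000000e+00,  0.00000000e+00,
         1.00000000e+00]])}
```

View pics/scene0.png

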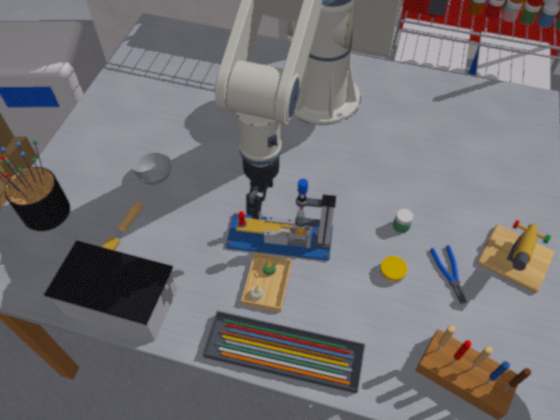

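View pics/side0.png

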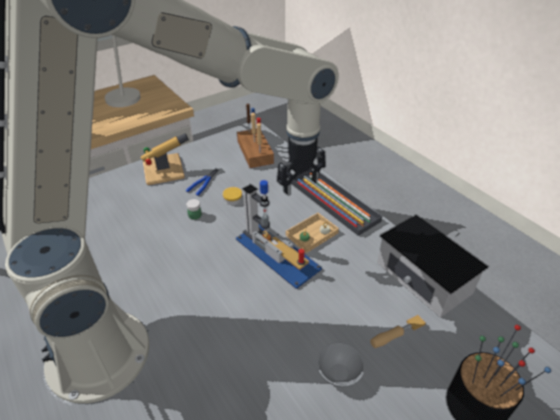

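The scene view shows the tester with its blue knob near (303,186) and the red keeper knob near (241,219). In the side view they are near (264,187) and (302,257). Next I triangulate both.

```bash
cat > h.py <<'E'
import numpy as np,cv2
from scipy.spatial.transform import Rotation as Ro
def foc(f): return 210/np.tan(np.radians(f["fov_y"])/2)
def blob(px,col,box,red_gap=None):
    p=px.astype(int);R,G,B=p[...,0],p[...,1],p[...,2]
    m={'blue':(B>R+60)&(B>G+45),'red':(R>G+70)&(R>B+70)}[col]
    x0,y0,x1,y1=box;k=np.zeros(m.shape,np.uint8);k[y0:y1,x0:x1]=m[y0:y1,x0:x1]
    n,l,st,c=cv2.connectedComponentsWithStats(k)
    i=1+np.argmax(st[1:,4]);return c[i],st[i]
def ray(f,uv):
    d=np.array([(uv[0]-f["cx"])/foc(f),(uv[1]-f["cy"])/foc(f),1]);R=f["R"]
    d=R.T@d;return -R.T@f["t"],d/np.linalg.norm(d)
def tri(rays):
    A=np.zeros((3,3));b=np.zeros(3)
    for o,d in rays:
        P=np.eye(3)-np.outer(d,d);A+=P;b+=P@o
    X=np.linalg.solve(A,b);return X,[np.linalg.norm((np.eye(3)-np.outer(d,d))@(X-o)) for o,d in rays]
def atz(o,d,z): return o+d*(z-o[2])/d[2]
def wray(f,uv,s):
    v=np.array([uv[0]-f["cx"],uv[1]-f["cy"]]);rr=np.hypot(*v);th=rr/foc(f)
    d=np.r_[v/max(rr,1e-9)*np.sin(th),np.cos(th)]
    T=Ro.from_euler('xyz',s["tcp_rot"]).as_matrix();M=f["mount"]
    return T@M[:3,3]+s["eef_pos"],T@M[:3,:3]@d
E
python3 - <<'E'
from rig import r
from h import *
f={n:r.grab_frame(n) for n in("scene","side")}
bx={'blue':{'scene':(293,175,313,197),'side':(255,177,273,197)},'red':{'scene':(232,205,252,230),'side':(292,245,312,270)}}
for c in bx:
    rs=[]
    for n in f:
        u,st=blob(f[n]["pixels"],c,bx[c][n]);print(c,n,u,st);rs.append(ray(f[n],u));print(atz(*rs[-1],233 if c=='blue' else 72))
    print(tri(rs))
for n,b in(('scene',(200,160,360,320)),('side',(220,160,360,300))):
    x0,y0,x1,y1=b;cv2.imwrite(f"pics/{n}1.png",cv2.resize(f[n]["pixels"][y0:y1,x0:x1,::-1],None,fx=4,fy=4,interpolation=2))
E
```

```text
blue scene [302.41911765 186.00735294] [298 179  10  16 136]
[547.80656084  72.70438644 233.        ]
blue side [263.2247191  186.11235955] [260 180   8  14  89]
[553.48167328  77.83577945 233.        ]
(array([550.78957166,  73.40197623, 237.05684564]), [np.float64(0.0789848507134584), np.float64(0.07898485071347668)])
red scene [241.5 217.5] [238 211   7  14  68]
[570.32987596 -78.06873813  72.        ]
red side [300.72413793 254.77586207] [299 249   5  14  58]
[575.78964682 -74.08951172  72.        ]
(array([573.18381739, -77.04051507,  76.32918733]), [np.float64(0.1956722984336641), np.float64(0.1956722984336136)])
```

View pics/scene1.png

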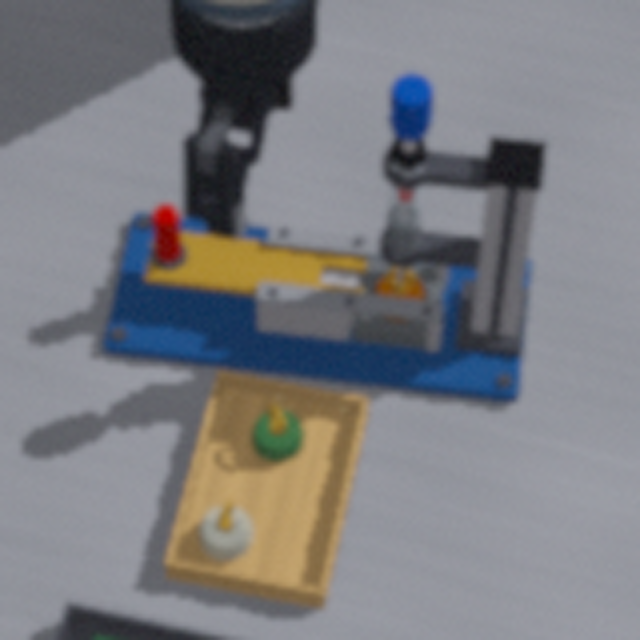

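View pics/side1.png

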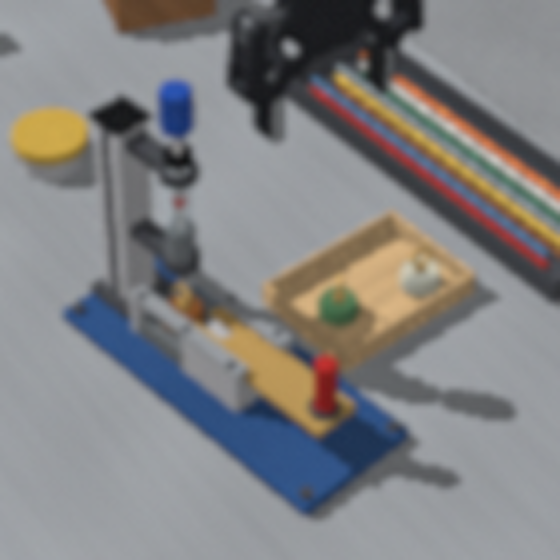

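The triangulated knobs are about (551,73) and (573,-77), so the tester yaw is about 8.5° and the opening about 37 mm. I'll go above the red knob with the jaws along the slide direction, putting the camera on the +x side.

Request:
apply_moves(targets=[[[1,-1,1.5,0,0,0,8],[1,-2,3.0,0,0,0,16],[1,-3,4.5,0,0,0,24],[1,-4,6,0,0,0,32],[1,-5.1,7.7,1,0,0,40],[1,-5.1,7.7,2,0,0,48],[1,-5.1,7.7,2.5,0,0,56],[1,-5.1,7.7,3,0,0,64]]])

```text
clock: 1.05
eef_pos: [573.5, -77.2, 174.1]
tcp_rot: [3.141, 0.0, -1.123]
contact_force: [0.6, 0.7, 0.4]
opening: 1.003
```

Request:
apply_moves(targets=[[[1,0,0,1,0,0,8],[1,0,0,1,0,0,16],[1,0,0,1,0,0,17.5],[1,0,0,1,0,0,17.5],[1,0,0,1,0,0,17.5]]])

```text
clock: 1.55
eef_pos: [573.7, -77.2, 164.3]
tcp_rot: [3.141, 0.0, -1.426]
contact_force: [-0.4, 0.3, -0.4]
opening: 1.001
```

Run:
```python
from rig import r
from h import *
s=r.sense();print(s["clock"],s["eef_pos"],np.degrees(s["tcp_rot"]),s["qpos"],s["contact_force"])
f=r.grab_frame("wrist");cv2.imwrite("pics/w1.png",f["pixels"][:,:,::-1])
```

```text
1.55 [573.66795362 -77.24724042 164.32533605] [ 1.79968438e+02  4.10138829e-03 -8.16807157e+01] [-1.36387451e-01  3.24386630e-01  1.77285428e+00 -9.74806731e-05
  1.04490080e+00  1.28925891e+00] [-0.37941454  0.28616843 -0.43762113]
```

View pics/w1.png

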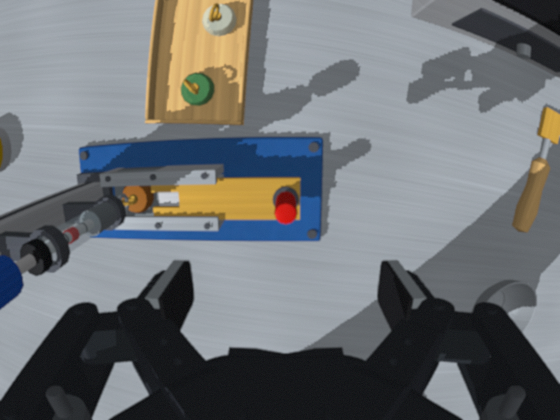

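The wrist view shows the red knob's top at (286,215) between the jaws, and the base plate is nearly parallel to the image. I'll cast the knob top and plate edge to get accurate values.

Run:
```python
from rig import r
from h import *
s=r.sense();f=r.grab_frame("wrist");px=f["pixels"]
p=px.astype(int);m=((p[...,0]>p[...,1]+90)&(p[...,0]>p[...,2]+90)).astype(np.uint8);m[:,:270]=0;m[:,310:]=0;m[:180]=0;m[235:]=0
ys,xs=np.nonzero(m);print(xs.min(),xs.max(),ys.min(),ys.max())
b=p[...,2]>p[...,0]+40
for v in (214,216):
  print(atz(*wray(f,((xs.min()+xs.max())/2,v),s),94))
# plate long edges (far edge): first blue row per column
P=[]
for u in range(230,316,3):
    c=np.nonzero(b[125:170,u])[0]
    if len(c):P.append(atz(*wray(f,(u,125+c[0]),s),12)[:2])
P=np.array(P)
def fit(P): 
    d=cv2.fitLine(P.astype(np.float32),cv2.DIST_HUBER,0,.01,.01).ravel();return d,np.degrees(np.arctan2(-d[0],d[1]) if d[1]>0 else np.arctan2(d[0],-d[1]))
print(fit(P))
P=[]
for v in range(160,232,3):
    c=np.nonzero(b[v,300:335])[0]
    if len(c):P.append(atz(*wray(f,(300+c[-1],v),s),12)[:2])
print(fit(np.array(P)))
P=[]
for u in range(225,316,3):
    c=np.nonzero(b[225:260,u])[0]
    if len(c):P.append(atz(*wray(f,(u,225+c[-1]),s),12)[:2])
print(fit(np.array(P)))
```

```text
275 295 196 223
[572.87972223 -77.54693497  94.        ]
[571.2912756  -77.77806186  94.        ]
(array([ 1.4814608e-01, -9.8896551e-01,  6.2649933e+02, -6.3778534e+01],
      dtype=float32), np.float32(8.519505))
(array([ 9.8844880e-01,  1.5155505e-01,  5.7475024e+02, -1.1392272e+02],
      dtype=float32), np.float32(-81.28294))
(array([ 1.4757155e-01, -9.8905140e-01,  5.1901233e+02, -7.2026672e+01],
      dtype=float32), np.float32(8.486219))
```

Request:
apply_moves(targets=[[[1,0,0.1,3,0,0,0],[1,0,0.1,6,0,0,0],[1,0,0.1,9,0,0,0],[1,0,0.1,10.4,0,0,0],[1,0,0.1,10.4,0,0,0],[-1,0,0.1,10.4,0,0,0],[-1,0,0.1,10.4,0,0,0],[-1,0,0.1,10.4,0,0,0]]], newtons=30)

```text
clock: 2.45
eef_pos: [573.5, -77.5, 61.7]
tcp_rot: [-3.14, -0.001, -1.427]
contact_force: [-0.6, -0.1, 0.7]
opening: 0.516
```

Request:
apply_moves(targets=[[[-1,0,0,0,0,0,0],[-1,0,0,0,0,0,0],[-1,0,0,0,0,0,0],[-1,0,0,0,0,0,0],[-1,0,0,0,0,0,0]]])

```text
clock: 2.95
eef_pos: [574.3, -77.6, 62.7]
tcp_rot: [-3.139, -0.001, -1.426]
contact_force: [-1.4, 0.4, 6.6]
opening: 0.184
```

Request:
apply_moves(targets=[[[-1,-0.5,0,0,0,0,0],[-1,-1,0,0,0,0,0],[-1,-1.5,0,0,0,0,0],[-1,-2,0,0,0,0,0],[-1,-2.5,0,0,0,0,0],[-1,-3,0,0,0,0,0],[-1,-3.2,0,0,0,0,0],[-1,-3.2,0,0,0,0,0]]])

```text
clock: 3.75
eef_pos: [569.5, -45.3, 62.7]
tcp_rot: [-3.139, -0.0, -1.426]
contact_force: [-1.8, 1.2, 4.1]
opening: 0.181
```

Request:
apply_moves(targets=[[[-1,-0.2,0,0,0,0,0],[-1,-0.4,0,0,0,0,0],[-1,-0.5,0,0,0,0,0],[-1,-0.5,0,0,0,0,0]]])

```text
clock: 4.15
eef_pos: [568.8, -40.2, 62.7]
tcp_rot: [-3.139, -0.0, -1.426]
contact_force: [-0.9, 1.5, 4.5]
opening: 0.18
```

Request:
apply_moves(targets=[[[-1,-0.1,0,0,0,0,0],[-1,-0.2,0,0,0,0,0],[-1,-0.3,0,0,0,0,0],[-1,-0.3,0,0,0,0,0]]])

```text
clock: 4.55
eef_pos: [568.8, -39.6, 62.8]
tcp_rot: [-3.138, -0.004, -1.425]
contact_force: [-0.7, -15.1, 3.4]
opening: 0.182
```

Run:
```python
from rig import r
from h import *
s=r.sense();print(s["clock"],s["eef_pos"],s["contact_force"],s["opening"])
f=r.grab_frame("wrist");cv2.imwrite("pics/w2.png",f["pixels"][:,:,::-1])
```

```text
4.55 [568.79508956 -39.59820012  62.83324829] [ -0.71772005 -15.08694528   3.3978059 ] 0.18158839184993253
```

View pics/w2.png

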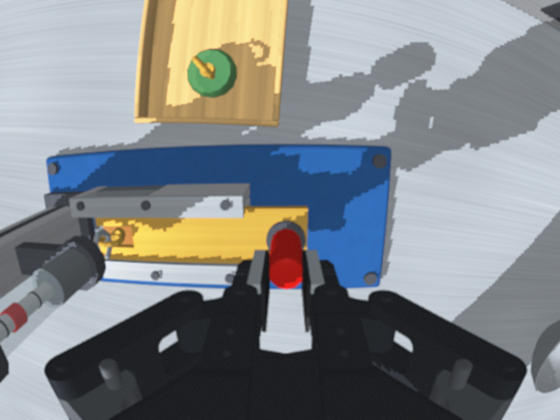

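The keeper met its stop with 15 N at a tester y of about -115 mm, after 38 mm of travel. The picture shows the slotted end around the stem at (115,237). I'll relax, release, go up and over.

Request:
apply_moves(targets=[[[-1,0.05,0,0,0,0,0],[0.2,0.05,0,0,0,0,0],[0.2,0.05,0,0,0,0,0],[0.2,0.05,0,0,0,0,0],[0.2,0.05,0,-4,0,0,0],[0.2,0.05,0,-8,0,0,0],[0.2,0.05,0,-12,0,0,0],[0.2,0.05,0,-16,0,0,0]]])

```text
clock: 5.4
eef_pos: [568.0, -39.2, 224.3]
tcp_rot: [-3.138, -0.004, -1.425]
contact_force: [0.7, 0.4, 0.6]
opening: 0.602
```

Request:
apply_moves(targets=[[[1,0,0,-4,0,0,0],[1,0,0,-5.5,0,0,0],[1,-4,0,-5.5,0,0,0],[1,-7,0,-5.5,0,0,0],[1,-7,0,-5.5,0,0,0],[1,-7,0,-5.5,0,0,0]]])

```text
clock: 6.0
eef_pos: [557.5, 30.7, 279.0]
tcp_rot: [-3.138, -0.004, -1.423]
contact_force: [1.2, 0.1, 1.1]
opening: 1.0
```

Run:
```python
from rig import r
from h import *
s=r.sense();print(s["clock"],s["eef_pos"],np.degrees(s["tcp_rot"]),s["contact_force"],s["opening"])
f=r.grab_frame("wrist");cv2.imwrite("pics/w3.png",f["pixels"][:,:,::-1])
g=r.grab_frame("side");u,st=blob(g["pixels"],'blue',(250,172,278,200));print(u,st)
```

```text
6.0 [557.52725145  30.66996792 278.99570884] [-179.8198724    -0.21328494  -81.54010821] [1.15046035 0.13644253 1.07177045] 0.9999899214785251
[263.26436782 186.        ] [260 180   8  14  87]
```

View pics/w3.png

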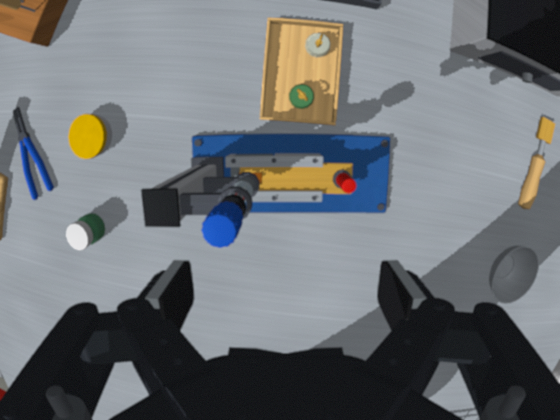

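The keeper stayed put. The blue knob's top is near (218,228); I'll cast it at z=251, and the red knob's at z=94.

Run:
```python
from rig import r
from h import *
s=r.sense();f=r.grab_frame("wrist")
p=f["pixels"].astype(int);m=((p[...,2]>p[...,0]+90)&(p[...,2]>p[...,1]+60)).astype(np.uint8);m[:185]=0;m[255:]=0;m[:,:195]=0;m[:,255:]=0
# brightness split top/side
ys,xs=np.nonzero(m);print(xs.min(),xs.max(),ys.min(),ys.max())
v=p[...,2]*m
for y in range(195,250,6):print(y,v[y,200:246:4])
for uv in((219,227),(219,230),(345,186)):
    print(uv,atz(*wray(f,uv,s),94 if uv[0]>300 else 251))
```

```text
200 254 203 247
195 [0 0 0 0 0 0 0 0 0 0 0 0]
201 [0 0 0 0 0 0 0 0 0 0 0 0]
207 [0 0 0 0 0 0 0 0 0 0 0 0]
213 [  0   0   0   0 124   0 123   0   0   0   0   0]
219 [  0 164 195 193 190 189 186 127   0   0   0   0]
225 [  0 200 198 194 193 191 190 189 139   0   0   0]
231 [  0 202 199 197 193 192 190 187 182   0   0   0]
237 [  0 205 201 196 196 193 190 189 167   0   0   0]
243 [  0   0 199 198 195 193 191 169   0   0   0   0]
249 [0 0 0 0 0 0 0 0 0 0 0 0]
(219, 227) [554.2978498   72.14407487 251.        ]
(219, 230) [552.24010073  71.97107169 251.        ]
(345, 186) [566.95812406 -37.98250358  94.        ]
```

Request:
apply_moves(targets=[[[1,-2.5,0,0,0,0,0],[1,-4.3,0,0,0,0,0],[1,-4.3,0,0,0,0,0],[1,-4.3,0,2.5,0,0,0],[1,-4.3,0,5,0,0,0],[1,-4.3,0,6.2,0,0,0],[1,-4.3,0,6.2,0,0,0]]])

```text
clock: 6.85
eef_pos: [550.8, 70.8, 215.1]
tcp_rot: [3.141, -0.004, -1.426]
contact_force: [-0.1, 0.8, 0.5]
opening: 1.001
```

Request:
apply_moves(targets=[[[-0.2,0,0,0,0,0,0],[-0.4,0,0,0,0,0,0],[-0.6,0,0,0,0,0,0],[-1,0,0,0,0,0,0],[-1,0,0,0,0,0,0],[-1,0,0,0,0,0,0],[-1,0,0,0,0,0,0],[-1,0,0,0,0,0,0]]], newtons=40)

```text
clock: 7.65
eef_pos: [551.0, 73.0, 216.3]
tcp_rot: [-3.14, -0.0, -1.426]
contact_force: [-2.2, 9.0, 6.3]
opening: 0.251
```

Run:
```python
from rig import r
from h import *
s=r.sense();print(s["clock"],s["eef_pos"],np.degrees(s["tcp_rot"]),s["contact_force"],s["opening"])
for n,b in(('scene',(270,150,350,250)),('side',(230,160,310,260))):
    f=r.grab_frame(n);x0,y0,x1,y1=b;cv2.imwrite(f"pics/{n}2.png",f["pixels"][:,:,::-1])
    globals()[n]=cv2.resize(f["pixels"][y0:y1,x0:x1,::-1],None,fx=5,fy=5,interpolation=2)
cv2.imwrite("pics/pair2.png",np.hstack([scene,side]))
```

```text
7.65 [550.99167623  73.00500022 216.27189423] [-1.79925912e+02 -2.46797040e-02 -8.17183344e+01] [-2.18732059  9.0353723   6.29937705] 0.2507265379211756
```

View pics/pair2.png

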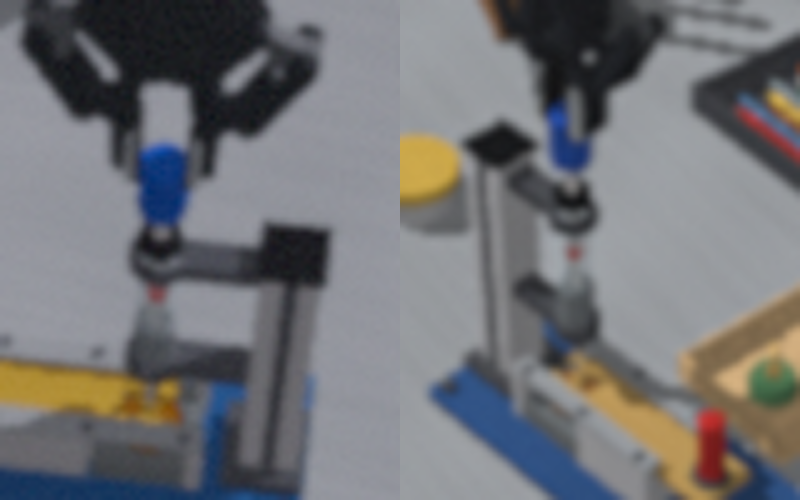

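The jaws hold the blue knob, but only around its upper half, and there's a 9 N sideways bias. I'll reopen, drop 9 mm, centre and regrip.

Request:
apply_moves(targets=[[[0.1,-0.05,0,0,0,0,0],[0.1,-0.05,0,0,0,0,0],[0.1,-0.05,0,0,0,0,0],[0.1,-0.05,0,0.5,0,0,0],[0.1,-0.05,0,0.9,0,0,0],[0.1,-0.05,0,0.9,0,0,0]]])

```text
clock: 8.35
eef_pos: [550.4, 73.3, 206.3]
tcp_rot: [3.141, -0.001, -1.426]
contact_force: [0.0, -0.3, 0.1]
opening: 0.552
```

Request:
apply_moves(targets=[[[-0.2,0,0,0,0,0,0],[-0.4,0,0,0,0,0,0],[-0.6,0,0,0,0,0,0],[-1,0,0,0,0,0,0],[-1,0,0,0,0,0,0],[-1,0,0,0,0,0,0]]], newtons=40)

```text
clock: 8.95
eef_pos: [550.3, 73.4, 206.4]
tcp_rot: [3.141, -0.0, -1.426]
contact_force: [-1.5, 1.5, 1.9]
opening: 0.265
```

Request:
apply_moves(targets=[[[-1,0,0,0,0,0,0],[-1,0,0,0,0,0,0]]])

```text
clock: 9.15
eef_pos: [550.3, 73.5, 206.4]
tcp_rot: [3.141, -0.0, -1.426]
contact_force: [-0.3, 1.4, 0.9]
opening: 0.259
```

Request:
apply_moves(targets=[[[-1,0,0,-0.2,0,0,0],[-1,0,0,-0.5,0,0,0],[-1,0,0,-0.8,0,0,0],[-1,0,0,-1.1,0,0,0],[-1,0,0,-1.4,0,0,0],[-1,0,0,-1.7,0,0,0],[-1,0,0,-1.9,0,0,0],[-1,0,0,-2.0,0,0,0]]])

```text
clock: 9.95
eef_pos: [550.2, 73.5, 226.5]
tcp_rot: [3.141, -0.0, -1.426]
contact_force: [0.6, 2.0, -4.2]
opening: 0.264
```

Request:
apply_moves(targets=[[[-1,0,0,-0.3,0,0,0],[-1,0,0,-0.6,0,0,0],[-1,0,0,-0.9,0,0,0],[-1,0,0,-1.2,0,0,0],[-1,0,0,-1.5,0,0,0],[-1,0,0,-1.7,0,0,0],[-1,0,0,-1.9,0,0,0],[-1,0,0,-2.0,0,0,0]]])

```text
clock: 10.75
eef_pos: [550.1, 73.5, 246.5]
tcp_rot: [3.141, -0.0, -1.426]
contact_force: [0.7, 1.5, -8.7]
opening: 0.264
```

Run:
```python
from rig import r
from h import *
F=[]
for n,b in(('scene',(270,140,350,240)),('side',(230,150,310,250))):
    f=r.grab_frame(n);x0,y0,x1,y1=b
    F.append(r.sense()["contact_force"])
    globals()[n]=cv2.resize(f["pixels"][y0:y1,x0:x1,::-1],None,fx=5,fy=5,interpolation=2)
cv2.imwrite("pics/pair3.png",np.hstack([scene,side]))
s=r.sense();print(s["clock"],s["eef_pos"],s["opening"],F)
```

```text
10.85 [550.16727101  73.47807933 246.4488335 ] 0.26036689376310596 [array([ 0.63092482,  2.05596819, -7.50438594]), array([ 0.68865168,  2.18960179, -7.13638711])]
```

View pics/pair3.png

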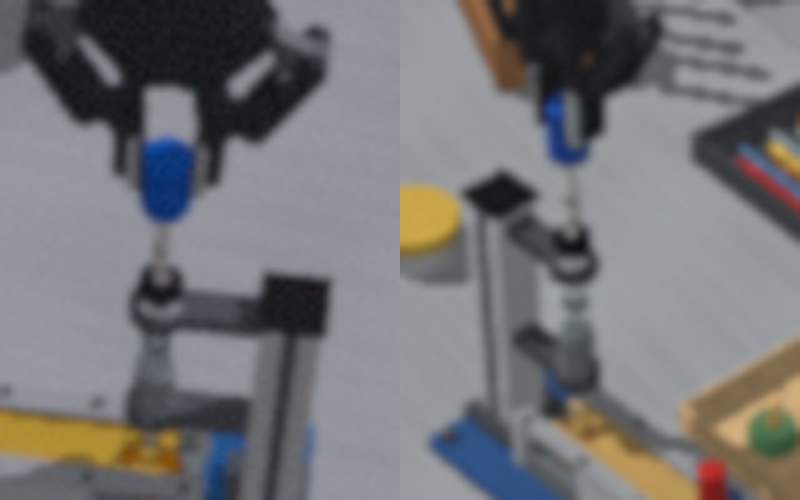

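The knob has risen 40 mm with 7.5 N, which agrees with 36 mm of draw, and the band is still inside the ferrule. I'll creep on to just short of the mark.

Request:
apply_moves(targets=[[[-1,0,0,-0.2,0,0,0],[-1,0,0,-0.45,0,0,0],[-1,0,0,-0.7,0,0,0],[-1,0,0,-0.9,0,0,0],[-1,0,0,-1.05,0,0,0],[-1,0,0,-1.15,0,0,0],[-1,0,0,-1.2,0,0,0],[-1,0,0,-1.2,0,0,0]]])

```text
clock: 11.65
eef_pos: [550.1, 73.4, 258.4]
tcp_rot: [3.141, -0.0, -1.426]
contact_force: [2.6, 2.1, -10.0]
opening: 0.263
```

Run:
```python
from rig import r
from h import *
F=[];I={n:[] for n in("side","scene","wrist")}
for k in range(4):
  for n in I: 
    f=r.grab_frame(n);I[n].append(f["pixels"].astype(float));F.append(r.sense()["contact_force"]);
    if k==0:print(n,f["cx"],f["cy"])
s=r.sense();print(s["clock"],s["eef_pos"],s["opening"],np.mean(F,0),np.std(F,0))
o=[]
for n,(x0,y0) in(('scene',(280,160)),('side',(245,170)),('wrist',(265,200))):
    a=np.mean(I[n],0);np.save(n+"4.npy",a);o.append(cv2.resize(a[y0:y0+60,x0:x0+44,::-1].astype(np.uint8),None,fx=6,fy=8,interpolation=2) if n!='wrist' else cv2.resize(a[150:330,180:380,::-1].astype(np.uint8),(264,480),interpolation=1))
cv2.imwrite("pics/tri4.png",np.hstack(o))
```

```text
side 279.84792302904765 207.72511523914133
scene 281.9339723337803 211.25244831450536
wrist 285.25855990718156 211.08241957690507
12.25 [550.1180949   73.46822773 258.4246442 ] 0.2620381557654933 [ 1.38712923  1.81351325 -9.91353752] [0.56204741 0.4200173  0.40541072]
```

View pics/tri4.png

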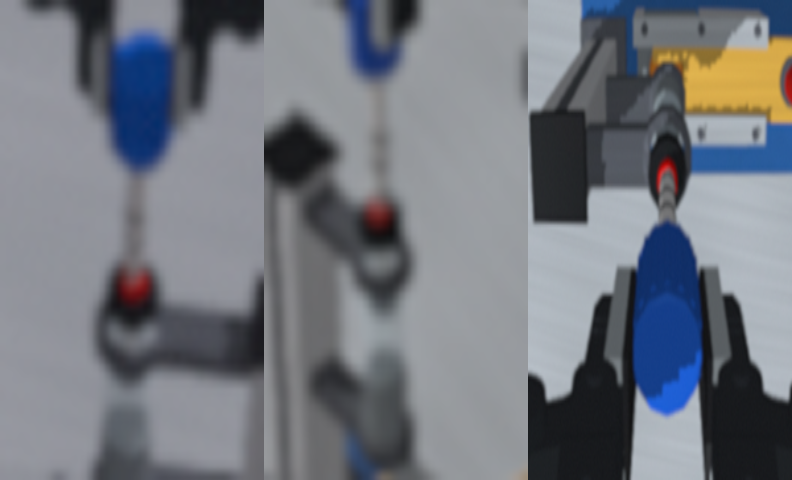

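Rise is 52.0 mm with 9.9 N, and the band is nearly out. I'll quantify the red profile against projected heights.

Run:
```python
from rig import r
from h import *
for n,(u0,u1,v0,v1) in {'scene':(296,309,188,202),'side':(257,271,190,206)}.items():
    f=r.grab_frame(n);a=np.load(n+"4.npy")
    pj=lambda z:(lambda c:np.array([f["cx"],f["cy"]])+foc(f)*c[:2]/c[2])(f["R"]@np.array([551,73.4,z])+f["t"])
    print(n,[(z,pj(z).round(1).tolist()) for z in(199,207,251,269,305)])
    red=np.clip(a[...,0]-(a[...,1]+a[...,2])/2-8,0,None)[v0:v1,u0:u1]
    g=a.mean(2)
    print("rows",v0,red.sum(1).round().tolist(),"cols",red.sum(0).round().tolist(),"max",red.max())
    c=(red.sum(0)*np.arange(u0,u1)).sum()/red.sum();print("centroid",c,(red.sum(1)*np.arange(v0,v1)).sum()/red.sum())
    u=int(round(c));print(u,[(v,*a[v,u].astype(int).tolist()) for v in range(v0-12,v1+4)])
```

```text
scene [(199, [301.8, 195.8]), (207, [301.9, 193.8]), (251, [302.7, 182.3]), (269, [303.0, 177.4]), (305, [303.6, 167.3])]
rows 188 [0.0, 0.0, 0.0, 0.0, 0.0, 31.0, 184.0, 345.0, 357.0, 168.0, 7.0, 0.0, 0.0, 0.0] cols [0.0, 0.0, 0.0, 32.0, 167.0, 209.0, 233.0, 258.0, 182.0, 12.0, 0.0, 0.0, 0.0] max 82.5
centroid 302.01384914730454 195.42978138949297
302 [(176, 10, 48, 108), (177, 13, 48, 110), (178, 13, 51, 112), (179, 20, 54, 114), (180, 45, 65, 114), (181, 85, 91, 118), (182, 113, 112, 121), (183, 119, 117, 121), (184, 119, 117, 121), (185, 118, 115, 119), (186, 110, 107, 110), (187, 102, 101, 104), (188, 110, 107, 111), (189, 114, 112, 115), (190, 110, 108, 112), (191, 109, 107, 110), (192, 114, 110, 114), (193, 113, 101, 103), (194, 119, 79, 82), (195, 131, 58, 59), (196, 115, 24, 27), (197, 76, 16, 21), (198, 38, 23, 27), (199, 25, 24, 27), (200, 43, 43, 47), (201, 82, 84, 89), (202, 108, 110, 116), (203, 102, 104, 111), (204, 77, 78, 85), (205, 56, 56, 64)]
side [(199, [263.7, 196.6]), (207, [263.6, 194.4]), (251, [263.2, 182.1]), (269, [263.0, 176.9]), (305, [262.6, 166.2])]
row
[... 203 characters left out ...]
6289978678 196.36034115138594
264 [(178, 40, 58, 106), (179, 80, 89, 115), (180, 116, 118, 127), (181, 132, 131, 133), (182, 135, 134, 134), (183, 134, 134, 134), (184, 135, 134, 135), (185, 132, 131, 132), (186, 123, 122, 123), (187, 113, 112, 113), (188, 119, 119, 119), (189, 122, 121, 122), (190, 114, 114, 115), (191, 119, 118, 119), (192, 128, 128, 128), (193, 125, 124, 124), (194, 116, 105, 106), (195, 117, 80, 80), (196, 114, 52, 51), (197, 88, 28, 27), (198, 51, 19, 20), (199, 23, 18, 19), (200, 38, 41, 42), (201, 81, 84, 86), (202, 112, 116, 118), (203, 110, 114, 116), (204, 84, 87, 90), (205, 56, 58, 61), (206, 52, 54, 57), (207, 66, 69, 74), (208, 87, 93, 97), (209, 117, 123, 128)]
```

Request:
apply_moves(targets=[[[-1,0,0,-0.05,0,0,0],[-1,0,0,-0.1,0,0,0],[-1,0,0,-0.15,0,0,0],[-1,0,0,-0.18,0,0,0],[-1,0,0,-0.2,0,0,0],[-1,0,0,-0.2,0,0,0],[-1,0,0,-0.2,0,0,0]]])

```text
clock: 13.05
eef_pos: [550.1, 73.5, 260.5]
tcp_rot: [3.141, -0.0, -1.426]
contact_force: [1.7, 1.8, -10.4]
opening: 0.26
```

Run:
```python
from rig import r
from h import *
F=[];I={n:[] for n in("side","scene","wrist")}
for k in range(4):
  for n in I: I[n].append(r.grab_frame(n)["pixels"].astype(float));F.append(r.sense()["contact_force"])
s=r.sense();print(s["clock"],s["eef_pos"],s["opening"],np.mean(F,0))
for n,(u0,u1,v0,v1) in {'scene':(296,309,186,202),'side':(257,271,188,206)}.items():
    for a in(np.load(n+"4.npy"),np.mean(I[n],0)):
        red=np.clip(a[...,0]-(a[...,1]+a[...,2])/2-8,0,None)[v0:v1,u0:u1];print(n,v0,red.sum(1).round().tolist(),red.sum())
o=[cv2.resize(np.mean(I[n],0)[y:y+h,x:x+w,::-1].astype(np.uint8),(264,480),interpolation=2) for n,x,y,w,h in(('scene',280,160,44,60),('side',245,170,44,60),('wrist',240,185,66,70))]
cv2.imwrite("pics/tri5.png",np.hstack(o))
```

```text
13.65 [550.10771559  73.43906742 260.41473636] 0.26247719267970965 [  1.18665441   2.01017455 -10.17218235]
scene 186 [0.0, 0.0, 0.0, 0.0, 0.0, 0.0, 0.0, 31.0, 184.0, 345.0, 357.0, 168.0, 7.0, 0.0, 0.0, 0.0] 1092.125
scene 186 [0.0, 0.0, 0.0, 0.0, 0.0, 0.0, 1.0, 83.0, 257.0, 412.0, 383.0, 154.0, 5.0, 0.0, 0.0, 0.0] 1294.5
side 188 [0.0, 0.0, 0.0, 0.0, 0.0, 0.0, 9.0, 103.0, 212.0, 192.0, 70.0, 0.0, 0.0, 0.0, 0.0, 0.0, 0.0, 0.0] 586.25
side 188 [0.0, 0.0, 0.0, 0.0, 0.0, 0.0, 53.0, 165.0, 264.0, 213.0, 70.0, 0.0, 0.0, 0.0, 0.0, 0.0, 0.0, 0.0] 765.25
```

View pics/tri5.png

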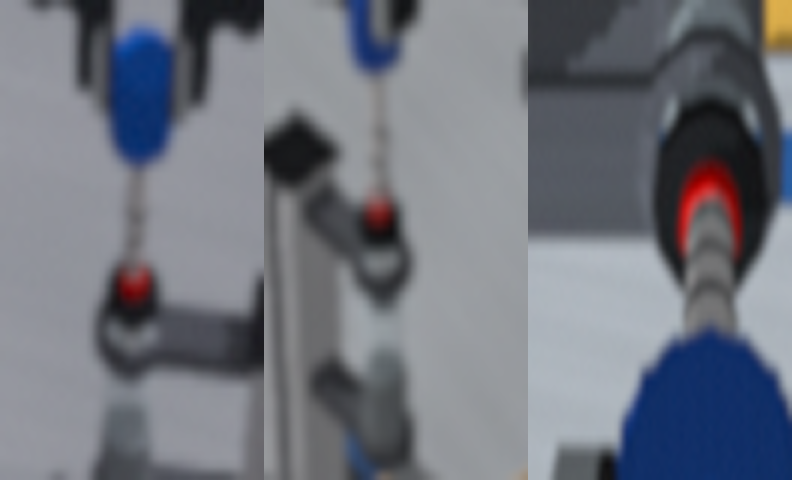

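Everything agrees with the mark. The rise is 54.0 mm, the load 10.2 N, and the red lower edge has stayed at the mouth while the upper edge rose. Handing in.

Run:
```python
from rig import r
print(r.sign_off())
```

```text
the job is handed in; nothing more can be done
None
```

The keeper is shut, and the blue knob is drawn up and held at the mark. I handed the job in at about 13.7 s on the robot's clock.

- **Keeper:** I slid it shut about 38 mm until it met its stop with 15 N. The red knob then stood about 115 mm from the scale's axis. The overhead view after release showed it had stayed put, over the glass.
- **Knob grip:** My first grip on the blue knob was too high and pulled sideways with 9 N. I opened the gripper, went 9–10 mm lower and took hold again before pulling.
- **Pull:** I drew the knob straight up 54.0 mm in slowing steps, without backing down.
- **Last checks:**
    - The load was 10.2 N, against about 10 N expected at the mark.
    - The gripper opening did not change, so there was no sign of slip.
    - The red band showed just above the tube's mouth in all three views.

The cameras are too coarse to confirm the band's edge to better than about 1–2 mm. The exact mark therefore rests on the measured rise, which assumes the stated 4 mm of lift before the hook takes the load, and on the force. I did not check the bystanders with a separate measurement, but the arm never came near them.

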